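Point out the plate with the snapped knob, then call service

ROBOT

A 6-joint arm with a two-finger parallel gripper is mounted at the origin on the work surface. World frame = base frame: x ahead of the robot, y to its left, z up, the work surface at z = 0. Lengths are in m, angles in rad, forces in N, time in s.
With the tool pointing down it reaches from about 0.35 to 0.975 m from the base axis. Payload 4.9 kg.
Tool frame: the origin (TCP) lies on the centre line of the jaws, within the pads' length; the fingertips stand 17 mm ahead of it and the grasp point (between the pads) lies 2 mm behind it (ctrl.tcp_to_tips is the x of the fingertips in the tool frame, in m); x points along the fingers, z is the direction in which the jaws open and shut, and the axes are right-handed (so a half turn about x gives the same grasp; the last joint's range is limited). The gripper opens to 85 mm and grips with 20 to 120 N. Pads are 22 mm wide; open, the fingers measure 114 mm over their backs; the gripper's body (76 mm by 85 mm) begins 54 mm behind the grasp point. The pads swing forward as they close: fully open they stand 13 mm farther back than shut.
Start: joints at [0.984, 0.053, 1.613, -0, 1.476, -0.119], TCP at [0.282, 0.558, 0.248] pointing down, gripper open.
Joint ranges: [-3.01, 3.01], [-1.01, 2.22], [0.06, 2.58], [-1.02, 4.17], [0.09, 2.62], [-3.14, 3.14]. Speed limits (rad/s): [2.57, 2.57, 3.14, 3.14, 3.14, 3.14].

INTERFACE

Orientations are given as a rotation vector (axis times angle).
In Python, from station import ctrl, cams, finder gives the robot as it stands.
- The arm moves only by the tool step_arm, never from a script. Its argument "moves" is a list of rows, each a list of 3 entries, a list of its own where there are three numbers: the shift along the tool's x, y, z in cm, then the turn, a rotation vector about the tool's x, y, z in degrees, then the opening, from 0 (shut) to 1 (fully open). A call has exactly 10 rows; each row is the pose to reach, as a shift and turn from the pose measured when the call began, along the tool's axes at that moment; what a row does not reach only later rows make up. A row lasts 1/12 s, in which the tool goes at most 41.7 mm and 7.16 degrees, less where a joint would pass 70% of its speed; a pose out of reach is approached as far as the arm can. A call with a gripper value outside its range is refused whole. The fingers move at their own pace and stop on an object; "grip_force" is the grip in N (left out, the last holds). Time passes only in rows, so rows that repeat a pose let the fingers close, or fill a call up. It gives the time, the measured TCP pose, the force and the opening at its end, in the units of the state.
- ctrl.get_obs(): the state, without advancing time (a new reading comes with each control period).
- cams.get_image(name): name is "scene" or "top" or "wrist"; returns a dict with "pixels" (420x560x3 uint8, blue, green, red), "fx", "fy", "cx", "cy" (pixels), "position" and "attitude" of the camera in the world. Camera axes: x right, y up, looking along -z (the intrinsics and any distortion apply to the point x, -y, -z); pixel columns grow to the right and rows downward; lengths in m; the calibration is good to about 2 mm. A picture is of the moment at which its call begins. There is no depth.
- ctrl.finish_job(): hands the job in, once; it reports no verdict.
Trained networks look in the newest picture that a camera, given by its name, has taken for a name from the list of things; names that differ only in an ending like _2 or _b are one class to them, and where a whole thing is asked for, a point or a joint stands for the part that bears it (a point fixed in the world has none). Each returns a list of dicts, best first, with "conf" (0 to 1); they miss things now and then, are a little off and sometimes report something else, mostly with a low value. They report only what shows in the picture. A call takes as long as a camera call. They do not tell look-alikes from the thing itself.
- finder.find_in(camera, name): "at" ([column, row] in pixels, amid what is visible of it).
- finder.regions_of(camera, name): "region" (420x560 bool, what is visible of it) and "at" ([column, row] in pixels, amid what is visible of it).
- finder.tip_of(camera, name): "at" ([column, row] in pixels: a listed point, or the origin of a listed thing).
The state is a dict: "t": time; "q": joint angles; "dq": joint speeds; "effort": joint torques, N m; "tool_pos": TCP position; "tool_rot": TCP orientation; "contact_force": force on the tool from outside, world axes, zero at the start; "wrist_torque": the same for the moment, N m; "opening": finger opening in m.
Only numpy, scipy, OpenCV 4.12 (cv2) and the standard library are available. Lean on these libraries where they do the work, as an engineer would, in place of code of your own. Each camera call takes 0.05 s, during which the arm holds its last target. There are 200 camera calls.

TASK

One of the four forming plates in the sealing frame has lost its lifting knob: only a short stub is left. Point it out: hold the fingertips two to four centimetres straight above that stub for a good two seconds, without touching the frame or any plate and without coming down low over any of the other knobs. Then push the lever of the grey service-call box all the way over to its far side, leave it there and let go of everything; lift nothing and leave the other things on the bench where they are.

Things in the scene. Friction and masses are not known exactly. Their poses are not given: they have to be found in the camera images.
- stub_top (a point): centre of the flat top of the broken knob's stub: a dark steel stub 14 mm in diameter standing 10 mm above the middle of its plate; z points up. Its top is 30 mm above the bench, 4 mm above the frame's rim. The plate is a loose aluminium plate 140 x 89 x 14 mm (0.5 kg), lying in a pocket, its top 6 mm below the rim
- plate_broken: the plate that carries the stub; origin: centre of its underside, 6 mm above the bench
- plate_a: one of the three sound forming plates, 140 x 89 x 14 mm, loose in a pocket, with a round black lifting knob in its middle (28 mm across, 38 mm tall, narrower at its foot). Origin: centre of the underside, 6 mm above the bench; the knob's top lies 52 mm above the origin. The four plates lie in any order in the four pockets
- plate_b: one of the three sound forming plates, 140 x 89 x 14 mm, loose in a pocket, with a round black lifting knob in its middle (28 mm across, 38 mm tall, narrower at its foot). Origin: centre of the underside, 6 mm above the bench; the knob's top lies 52 mm above the origin. The four plates lie in any order in the four pockets
- plate_c: one of the three sound forming plates, 140 x 89 x 14 mm, loose in a pocket, with a round black lifting knob in its middle (28 mm across, 38 mm tall, narrower at its foot). Origin: centre of the underside, 6 mm above the bench; the knob's top lies 52 mm above the origin. The four plates lie in any order in the four pockets
- frame: the sealing frame, aluminium, fixed to the bench: 170 mm (its x) by 440 mm (its y), 26 mm tall, with four pockets in a row along its y, 107 mm apart (centres at y = -160.5, -53.5, 53.5, 160.5 mm, x = 0), each holding one plate. Origin: centre of its underside, on the bench
- call_box: the grey service-call switch box, fixed to the bench, 120 mm (its x) by 90 mm (its y) by 40 mm tall. Origin: centre of its underside. A toggle lever stands on its middle and swings in the box's x-z plane about an axle (26 mm thick, 30 mm long along the box's y) 37 mm above the bench, straight above the origin. The box's +x is its far side, roughly away from the robot
- lever_tip (a point): centre of the 26 mm black ball at the end of the lever: a steel rod 10 mm thick, ball centre 80 mm from the axle
- call_lever (a joint): angle of the lever: 0 = leaning 0.5 rad from vertical to the box's -x (near) side, 0.5 = upright, 1.0 = stop, leaning 0.5 rad to the box's +x (far) side. It stays where it is left; friction only, about 1 N at the ball
- reel: white plastic reel standing on its flange, 116 mm across, 56 mm tall; origin: centre of underside. Not to be disturbed
- pliers: pliers with black handles lying flat on the bench to the left of the frame, about 195 mm long, 12 mm thick; origin: on the underside, near mid-length, jaws to its +x. Not to be disturbed
- wrench: steel wrench lying flat on the bench beyond the frame; origin: on the underside. Not to be disturbed
- tub: white lidded jar, 60 mm across, 70 mm tall, standing beyond the frame; origin: centre of underside. Not to be disturbed
Things that resemble listed ones, but are neither listed nor needed, are in the scene too. What is meant by the call_box is not green or pink, and is the smaller of those in its own colour.

How it is judged:
By the outcome, as a careful person would: the job done as asked, in the order asked, and still so for the second after the job is handed in, with the robot touching nothing.
It also fails if it takes over 45 s, if anything falls off the work surface, if the arm or the gripper's body presses on something with over 40 N, if the wrist force passes 120 N, or if a joint passes its speed limit or range.

## Working session

There is one attempt and no reset: what is moved stays moved. The work goes in short steps, Python scripts to look and compute and a tool call to move; the robot and the scene stay as the last step left them, time stands still between calls to the robot, and variables do not carry over. Pictures are saved under pics/ and viewed, on a budget of 10 in all, crops included, one or two more only if the job needs it, and the job is handed in when it is done.

Besides the shell and the picture viewer there is one more tool, called after "Call:" by a JSON object that holds its "fn" and its "kwargs". step_arm: Moves the arm, as the interface text tells. Its arguments: {"type":"object","properties":{"moves":{"type":"array"},"grip_force":{"type":"number"}},"required":["moves"]}

```bash
ls; mkdir -p pics
cat > h.py <<'E'
import numpy as np, cv2
from scipy.spatial.transform import Rotation as R
from station import ctrl, cams, finder
def att(im):
    a=np.array(im["attitude"],float)
    return a if a.shape==(3,3) else (R.from_rotvec(a).as_matrix() if a.size==3 else R.from_quat(a).as_matrix())
def ray(im,uv):
    d=np.array([(uv[0]-im["cx"])/im["fx"],-(uv[1]-im["cy"])/im["fy"],-1.])
    return np.array(im["position"]),att(im)@d
def onz(im,uv,z):
    p,d=ray(im,uv); return p+d*(z-p[2])/d[2]
def proj(im,P):
    c=att(im).T@(np.array(P)-np.array(im["position"])); return [im["cx"]+im["fx"]*c[0]/-c[2],im["cy"]-im["fy"]*c[1]/-c[2]]
def tri(rs):
    A=0;b=0
    for p,d in rs:
        d=d/np.linalg.norm(d);M=np.eye(3)-np.outer(d,d);A=A+M;b=b+M@p
    return np.linalg.solve(A,b)
E
python3 - <<'E'
from h import *
ims={}
for n in("scene","top"):
    im=cams.get_image(n);cv2.imwrite(f"pics/{n}0.png",im["pixels"]);print(n,{k:v for k,v in im.items() if k!="pixels"})
    for k in("stub_top","call_box","lever_tip","frame","plate_a","plate_broken"):
        for r in finder.tip_of(n,k): print(n,k,np.round(r["at"]),round(r["conf"],2))
print(ctrl.get_obs())
E
```

```text
pics
scene {'fx': 415.2850595718505, 'fy': 415.2850595718505, 'cx': 278.06419561534995, 'cy': 209.32291538710632, 'position': array([1.29054079, 0.74478526, 1.02053773]), 'attitude': array([0.41746008, 1.01377024, 2.19612434])}
scene stub_top [333. 265.] 0.71
scene call_box [224. 157.] 0.9
scene call_box [236. 190.] 0.87
scene call_box [282. 169.] 0.85
scene call_box [172. 182.] 0.75
scene lever_tip [178. 148.] 0.66
scene lever_tip [294. 145.] 0.65
scene lever_tip [244. 164.] 0.53
scene lever_tip [230. 126.] 0.48
scene frame [299. 241.] 0.8
scene plate_a [291. 231.] 0.83
scene plate_a [273. 217.] 0.83
scene plate_a [313. 250.] 0.65
scene plate_broken [331. 267.] 0.76
top {'fx': 421.7902906831734, 'fy': 421.7902906831734, 'cx': 276.99455660254256, 'cy': 206.9516875501524, 'position': array([ 0.34395604, -0.05482088,  1.31936947]), 'attitude': array([ 0.10952007, -0.1221533 , -1.57140229])}
top stub_top [185. 207.] 0.63
top stub_top [346. 162.] 0.37
top call_box [362. 224.] 0.97
top call_box [429. 255.] 0.96
top call_box [430. 173.] 0.65
top call_box [351. 301.] 0.63
top call_box [183.
[... 222 characters left out ...]
op plate_a [289. 225.] 0.68
top plate_broken [183. 209.] 0.65
{'t': 0.7, 'q': array([ 9.83983142e-01,  5.26454644e-02,  1.61284209e+00,  7.58929435e-06,
        1.47598356e+00, -1.18992827e-01]), 'dq': array([ 0.00049688, -0.00093177,  0.00264796, -0.00098251,  0.00239434,
       -0.00043894]), 'effort': array([ 1.45456295e-03, -3.93538463e+01, -3.70372725e+01,  1.08525435e-04,
        4.62020434e-04,  7.52736156e-06]), 'tool_pos': array([0.28183766, 0.55785663, 0.24837205]), 'tool_rot': array([-0.85802677,  1.3948056 ,  0.85812142]), 'contact_force': array([ 0.63210826, -0.93584224,  1.30224134]), 'wrist_torque': array([-0.04906364, -0.03389778, -0.04935214]), 'opening': 0.0851232449552486}
```

View pics/scene0.png

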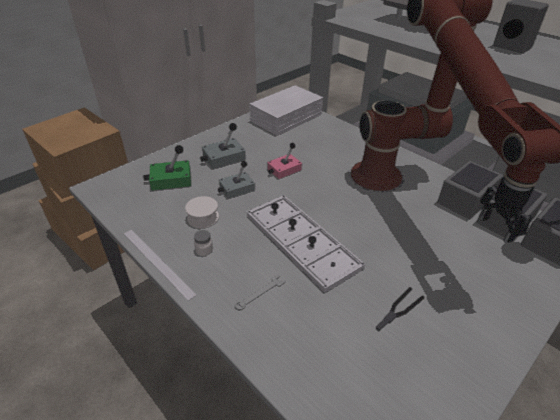

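View pics/top0.png

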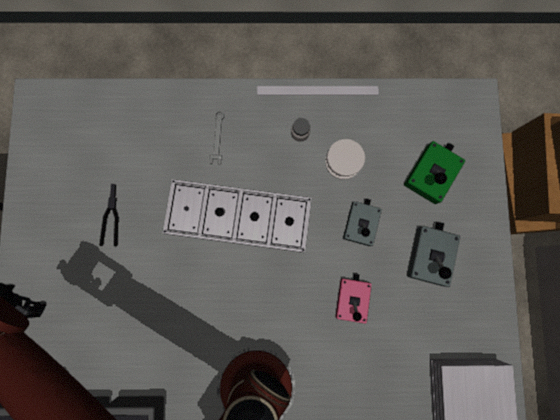

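The stub is in the leftmost pocket: top (186,208), scene (333,265). There are four candidate boxes in the top picture: green (435,172), large grey (434,254), small grey (362,224) and pink (353,300). The one meant is the smaller grey, at top (362,224) and scene (237,186). I'll confirm it with an enlarged crop and measure.

```bash
cat > m.py <<'E'
from h import *
S=cams.get_image("scene");rs={k:finder.tip_of("scene",k) for k in("stub_top","lever_tip","call_box","frame")}
regS=finder.regions_of("scene","call_box")
T=cams.get_image("top");rt={k:finder.tip_of("top",k) for k in("stub_top","lever_tip","call_box","frame")}
regT=finder.regions_of("top","call_box"); frT=finder.regions_of("top","frame")
near=lambda L,p:min((np.array(r["at"]) for r in L),key=lambda a:np.hypot(*(a-p)))
def pair(k,ps,pt):
    a,b=near(rs[k],ps),near(rt[k],pt)
    P=tri([ray(S,a),ray(T,b)]);print(k,a.round(1),b.round(1),"tri",P.round(4));return a,b
a,b=pair("stub_top",(333,265),(186,208));print(onz(S,a,.03),onz(T,b,.03))
a,b=pair("lever_tip",(244,164),(366,231));print([onz(I,p,z).round(4) for z in(.107,.117) for I,p in((S,a),(T,b))])
a,b=pair("call_box",(236,190),(362,224));print(onz(S,a,0),onz(T,b,0))
a,b=pair("frame",(299,241),(238,213));print(onz(S,a,0),onz(T,b,0))
for L,p,z in((regT,(362,224),.04),(frT,(238,213),.026)):
    r=min(L,key=lambda r:np.hypot(*(np.array(r["at"])-p)))["region"].astype(np.uint8)
    c=max(cv2.findContours(r,0,1)[0],key=cv2.contourArea)[:,0]
    W=np.float32([onz(T,q,z)[:2] for q in c]); rc=cv2.minAreaRect(W);print("rect",rc,cv2.boxPoints(rc).round(4).tolist())
c1=cv2.resize(S["pixels"][150:210,200:280],(480,360),interpolation=2);c2=cv2.resize(T["pixels"][190:250,325:405],(480,360),interpolation=2)
c3=cv2.resize(T["pixels"][175:255,160:320],(480,240),interpolation=2); c4=cv2.resize(S["pixels"][190:290,240:373],(320,240),interpolation=2)
o=np.zeros((600,800,3),np.uint8);o[:300,:400]=cv2.resize(c1,(400,300));o[:300,400:]=cv2.resize(c2,(400,300));o[300:540,:480]=c3;o[300:540,480:]=c4
cv2.imwrite("pics/crop1.png",o)
E
python3 m.py
```

```text
Traceback (most recent call last):
  File "m.py", line 10, in <module>
    a,b=pair("stub_top",(333,265),(186,208));print(onz(S,a,.03),onz(T,b,.03))
        ~~~~^^^^^^^^^^^^^^^^^^^^^^^^^^^^^^^^
  File "m.py", line 8, in pair
    a,b=near(rs[k],ps),near(rt[k],pt)
        ~~~~^^^^^^^^^^
  File "m.py", line 6, in <lambda>
    near=lambda L,p:min((np.array(r["at"]) for r in L),key=lambda a:np.hypot(*(a-p)))
                    ~~~^^^^^^^^^^^^^^^^^^^^^^^^^^^^^^^^^^^^^^^^^^^^^^^^^^^^^^^^^^^^^^
ValueError: min() iterable argument is empty
```

```bash
sed -i 's/^near=.*/near=lambda L,p:min((np.array(r["at"]) for r in L+[dict(at=np.array(p)+[.01,0])]),key=lambda a:np.hypot(*(a-p))+(12 if a[0]==p[0]+.01 else 0))/' m.py; python3 m.py
```

```text
stub_top [335.1 264.6] [186.3 209.5] tri [0.5271 0.2195 0.02  ]
[0.53186813 0.22790756 0.03      ] [0.52836956 0.21399417 0.03      ]
lever_tip [246.8 165.2] [364.3 231.3] tri [ 0.4471 -0.311   0.1071]
[array([ 0.4437, -0.3039,  0.107 ]), array([ 0.4522, -0.3166,  0.107 ]), array([ 0.453 , -0.2924,  0.117 ]), array([ 0.4513, -0.3145,  0.117 ])]
call_box [235.  190.4] [361.8 225.5] tri [ 0.4828 -0.337  -0.015 ]
[ 0.49536864 -0.32285818  0.        ] [ 0.48003723 -0.3324926   0.        ]
frame [302.2 242.1] [237.  216.4] tri [ 0.5097  0.0617 -0.0039]
[0.51178548 0.06543318 0.        ] [0.51019764 0.06022894 0.        ]
rect ((0.48951834440231323, -0.32477709650993347), (0.09498794376850128, 0.13702474534511566), 72.31734466552734) [[0.4097999930381775, -0.3492000102996826], [0.5404000282287598, -0.39079999923706055], [0.5691999793052673, -0.3003000020980835], [0.43869999051094055, -0.25870001316070557]]
rect ((0.5121863484382629, 0.05966152250766754), (0.4453292787075043, 0.17604893445968628), 82.07781982421875) [[0.39430001378059387, -0.14869999885559082], [0.5687000155448914, -0.17299999296665192], [0.6301000118255615, 0.26809999346733093], [0.45570001006126404, 0.2922999858856201]]
```

View pics/crop1.png

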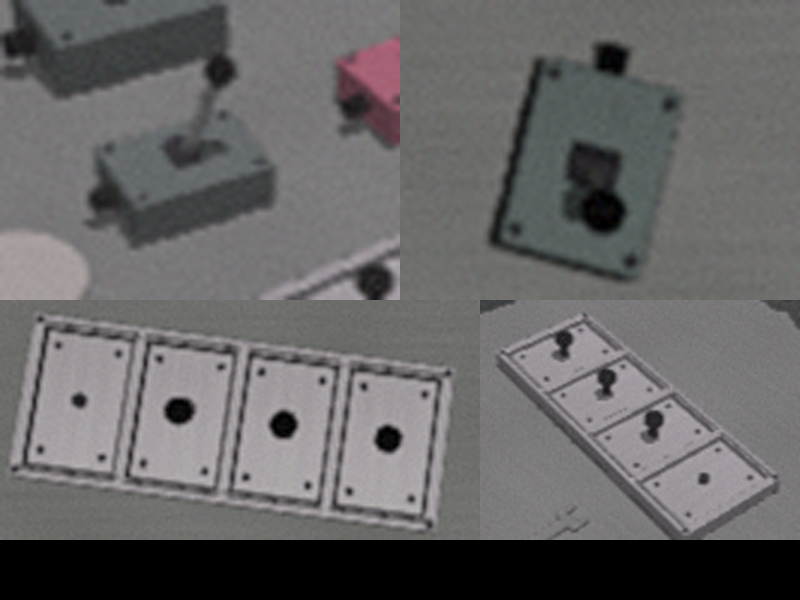

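Crop confirms: the stub plate is the leftmost one, its stub at top (186.3,208.3) and scene (333,264.2). The small grey box has its lever leaning towards the robot, with the ball at top (365.6,232) and scene (244,164). Its top-face corners in the top picture are about (353,202), (380,209), (373,245) and (343.5,238).

Run:
```python
from h import *
S=cams.get_image("scene");T=cams.get_image("top")
s=tri([ray(S,(332.8,264)),ray(T,(186,208))]);print("stub",s,onz(S,(332.8,264),.03),onz(T,(186,208),.03))
b=tri([ray(S,(243.8,163.8)),ray(T,(365.3,231.8))]);print("ball",b)
C=np.array([onz(T,p,.04) for p in((353.5,202),(380,209),(372,245),(344,238))]);print(C.round(4),C.mean(0))
for i in range(4):
    d=C[(i+1)%4]-C[i];print(np.linalg.norm(d),np.degrees(np.arctan2(d[1],d[0])))
o=ctrl.get_obs();print(R.from_rotvec(o["tool_rot"]).as_matrix().round(3),ctrl.tcp_to_tips)
W=cams.get_image("wrist");Rt=R.from_rotvec(o["tool_rot"]).as_matrix()
print("wristcam in tool",Rt.T@(W["position"]-o["tool_pos"]),(Rt.T@att(W)).round(3))
```

```text
stub [0.53271413 0.21738414 0.0251679 ] [0.53525141 0.22117922 0.03      ] [0.53304578 0.21504519 0.03      ]
ball [ 0.44931786 -0.31758853  0.1098068 ]
[[ 0.5486 -0.301   0.04  ]
 [ 0.5266 -0.3818  0.04  ]
 [ 0.4164 -0.353   0.04  ]
 [ 0.438  -0.2686  0.04  ]] [ 0.48240235 -0.32609804  0.04      ]
0.08374856866442908 -105.23844501155199
0.11383886542655562 165.37973366061644
0.08709925605352385 75.68586892438928
0.11525662824664375 -16.287983336664826
[[-0.    -0.893  0.451]
 [-0.     0.451  0.893]
 [-1.     0.    -0.   ]] 0.017
wristcam in tool [-0.12626688  0.06970816  0.00034984] [[-0.001  0.274 -0.962]
 [-0.001  0.962  0.274]
 [ 1.     0.001 -0.   ]]
```

Call:
{"fn": "step_arm", "kwargs": {"moves": [[[1,-3.8,-1.9],[-1.5,0,0],0],[[2,-7.6,-3.8],[-3,0,0],0],[[3,-11.4,-5.7],[-4.5,0,0],0],[[4,-15.2,-7.6],[-6,0,0],0],[[5,-19,-9.5],[-7.5,0,0],0],[[6,-22.8,-11.4],[-9,0,0],0],[[7,-26.6,-13.3],[-10.5,0,0],0],[[8,-30.3,-15.2],[-11.5,0,0],0],[[9,-34.1,-17.1],[-11.5,0,0],0],[[10,-37.9,-19],[-11.5,0,0],0]]}}

```text
t: 2.98
tool_pos: [0.5244, 0.2304, 0.1525]
tool_rot: [-1.01, 1.323, 1.01]
contact_force: [0.9, -0.7, -0.4]
opening: 0.0002
```

```bash
cat > w.py <<'E'
from h import *
import sys
W=cams.get_image("wrist");o=ctrl.get_obs();Rt=R.from_rotvec(o["tool_rot"]).as_matrix()
print(o["t"],o["tool_pos"].round(4),o["contact_force"].round(1))
print("toolrot",Rt.round(3).tolist())
for k,z in(("stub_top",.03),("lever_tip",.107)):
    for r in finder.tip_of("wrist",k): print(k,np.round(r["at"],1),round(r["conf"],2),onz(W,r["at"],z).round(4))
tip=o["tool_pos"]+Rt[:,0]*.017
print("tip px",proj(W,tip))
cv2.imwrite(sys.argv[1],W["pixels"])
E
python3 w.py pics/w1.png
```

```text
3.0333 [0.5272 0.2246 0.1505] [ 1.4 -4.6 -0.9]
toolrot [[0.001, -0.963, 0.269], [-0.005, 0.269, 0.963], [-1.0, -0.002, -0.005]]
stub_top [265.8 221.8] 0.71 [0.5343 0.2172 0.03  ]
tip px [np.float64(268.32999686924785), np.float64(271.146499039057)]
```

View pics/w1.png

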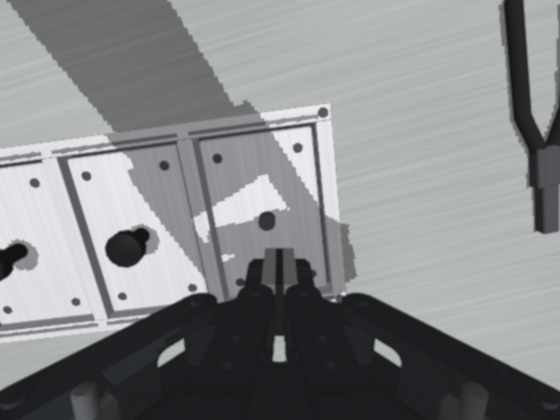

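```bash
cat > tl.py <<'E'
from h import *
W=cams.get_image("wrist");o=ctrl.get_obs();Rt=R.from_rotvec(o["tool_rot"]).as_matrix()
print(o["tool_pos"].round(4),np.abs(o["dq"]).max())
r=finder.tip_of("wrist","stub_top")
for q in r: print(q["at"],q["conf"],onz(W,q["at"],.03))
for x in(0.0,.01,.017,.025,.03): print(x,np.round(proj(W,o["tool_pos"]+Rt[:,0]*x),1))
g=cv2.cvtColor(W["pixels"],cv2.COLOR_BGR2GRAY);print(g[235:290:5,255:305:4])
E
python3 tl.py
```

```text
[0.5237 0.2313 0.1523] 0.04325561915323818
[268.0, 220.7] 0.58 [0.53312652 0.21849621 0.03      ]
0.0 [281.1 281.3]
0.01 [281.  270.6]
0.017 [280.9 263.9]
0.025 [280.8 256.9]
0.03 [280.8 252.9]
[[148 143 145 147 142 142 142 145 147 142 142 143 142]
 [146 143 145 145 141 142 141 145 146 142 143 143 140]
 [144 143 143 143 141 141 140 144 145 142 144 142 140]
 [142 144 138  85  86  70  28  72  85  86 139 140 139]
 [140 145 134  85  85  67  26  68  85  86 135 139 140]
 [ 32  30  60  85  85  67  27  68  85  85  55  32  32]
 [ 29  29  68  85  85  64  26  67  85  85  66  31  28]
 [ 30  32  77  85  86  64  27  67  85  86  76  31  31]
 [ 30  30  82  86  85  56  27  59  84  85  81  31  29]
 [ 30  30  84  85  84  56  27  58  85  85  84  30  29]
 [ 29  28  42  86 111  64  34  66 110  80  42  30  28]]
```

Run:
```python
from h import *
W=cams.get_image("wrist");o=ctrl.get_obs();Rt=R.from_rotvec(o["tool_rot"]).as_matrix()
print(W["fx"],o["tool_pos"].round(4))
for x in(-.01,0,.017):
  for y in(-.011,0,.011): print(x,y,np.round(proj(W,o["tool_pos"]+Rt@[x,y,0]),1), np.round(proj(W,o["tool_pos"]+Rt@[x,y,.005]),1))
T=cams.get_image("scene");p=np.array(proj(T,o["tool_pos"])).astype(int);print(p,proj(T,o["tool_pos"]+Rt@[.017,0,0]))
c=T["pixels"][p[1]-40:p[1]+60,p[0]-60:p[0]+60]
cv2.imwrite("pics/s1.png",cv2.resize(c,None,fx=6,fy=6,interpolation=2))
```

```text
324.21702625030866 [0.5232 0.2329 0.153 ]
-0.01 -0.011 [279.5 318. ] [291.7 318. ]
-0.01 0 [279.5 294.3] [291.9 294.3]
-0.01 0.011 [279.4 269.4] [292.1 269.4]
0 -0.011 [279.5 304.4] [290.8 304.4]
0 0 [279.4 282. ] [291. 282.]
0 0.011 [279.4 258.7] [291.2 258.6]
0.017 -0.011 [279.4 285.1] [289.6 285.1]
0.017 0 [279.3 264.6] [289.7 264.6]
0.017 0.011 [279.3 243.4] [289.9 243.4]
[342 236] [np.float64(341.60874390274), np.float64(240.37105286300624)]
```

View pics/s1.png

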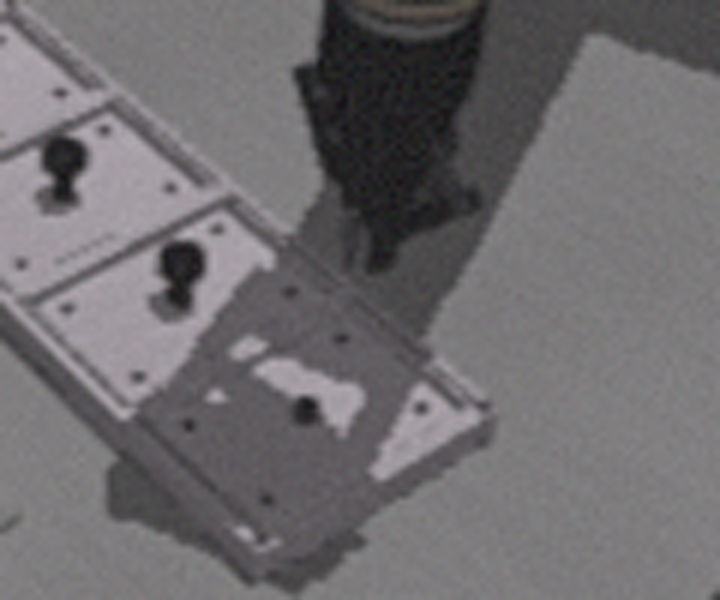

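Call:
{"fn": "step_arm", "kwargs": {"moves": [[[0.5,-0.5,-0.4],[0,0,0],0],[[1.2,-1.0,-0.8],[0,0,0],0],[[2.2,-1.4,-1.2],[0,0,0],0],[[3.2,-1.4,-1.2],[0,0,0],0],[[4.2,-1.4,-1.2],[0,0,0],0],[[4.8,-1.4,-1.2],[0,0,0],0],[[5.0,-1.4,-1.2],[0,0,0],0],[[5.0,-1.4,-1.2],[0,0,0],0],[[5.0,-1.4,-1.2],[0,0,0],0],[[5.0,-1.4,-1.2],[0,0,0],0]]}}

```text
t: 4.17
tool_pos: [0.5339, 0.2183, 0.1038]
tool_rot: [-1.012, 1.321, 1.011]
contact_force: [0.1, 0.4, 0.1]
opening: -0.0
```

Run:
```python
from h import *
for n in("wrist","scene","top","wrist"):
    I=cams.get_image(n);o=ctrl.get_obs();Rt=R.from_rotvec(o["tool_rot"]).as_matrix()
    print(n,o["t"],o["tool_pos"].round(4),o["tool_rot"].round(3),[(np.round(r["at"],1),round(r["conf"],2),onz(I,r["at"],.03).round(4)) for r in finder.tip_of(n,"stub_top")],"tip",np.round(proj(I,o["tool_pos"]+Rt@[.017,0,0]),1),"stub(.5335,.218)",np.round(proj(I,[.5335,.218,.03]),1))
    if n=="wrist": cv2.imwrite("pics/w2.png",I["pixels"])
```

```text
wrist 4.2167 [0.5339 0.2183 0.1039] [-1.012  1.321  1.011] [(array([276. , 226.7]), 0.82, array([0.5338, 0.2168, 0.03  ]))] tip [278.2 265.4] stub(.5335,.218) [277.6 225.9]
scene 4.3167 [0.5339 0.2182 0.1039] [-1.012  1.321  1.011] [(array([335.2, 263.8]), 0.62, array([0.529 , 0.2259, 0.03  ]))] tip [334.1 250.9] stub(.5335,.218) [332.4 263.2]
top 4.4167 [0.5337 0.2181 0.1037] [-1.011  1.322  1.011] [(array([183.5, 205.4]), 0.9, array([0.5412, 0.223 , 0.03  ])), (array([291. , 223.6]), 0.61, array([ 0.4836, -0.1084,  0.03  ])), (array([221.7, 213.6]), 0.54, array([0.5153, 0.1048, 0.03  ])), (array([220.6, 136.8]), 0.51, array([0.7605, 0.1119, 0.03  ])), (array([255.7, 219.3]), 0.23, array([0.4972, 0.    , 0.03  ]))] tip [181. 205.] stub(.5335,.218) [185.  207.9]
wrist 4.5167 [0.5335 0.2181 0.1034] [-1.011  1.322  1.011] [(array([ 65.8, 240.7]), 0.63, array([0.5062, 0.0805, 0.03  ])), (array([277.5, 226.4]), 0.61, array([0.5335, 0.2177, 0.03  ]))] tip [278.1 264.8] stub(.5335,.218) [278.  226.3]
```

View pics/w2.png

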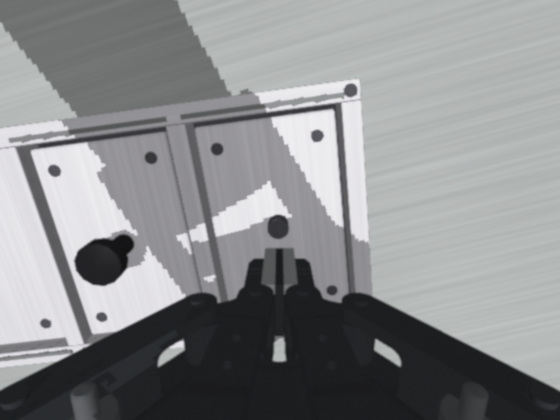

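The picture shows the stub at (278,226), in line with the finger column (279) and at world (0.5335, 0.2177). The arm is at (0.5335, 0.2181), so I descend and hold.

Call:
{"fn": "step_arm", "kwargs": {"moves": [[[0.6,0,0],[0,0,0],0],[[1.2,0,0],[0,0,0],0],[[1.8,0,0],[0,0,0],0],[[2.3,0,0],[0,0,0],0],[[2.6,0,0],[0,0,0],0],[[2.6,0,0],[0,0,0],0],[[2.6,0,0],[0,0,0],0],[[2.6,0,0],[0,0,0],0],[[2.6,0,0],[0,0,0],0],[[2.6,0,0],[0,0,0],0]]}}

```text
t: 5.4
tool_pos: [0.5338, 0.2182, 0.0778]
tool_rot: [-1.011, 1.321, 1.011]
contact_force: [-0.4, 1.0, 0.4]
opening: 0.0
```

Call:
{"fn": "step_arm", "kwargs": {"moves": [[[0,0,0],[0,0,0],0],[[0,0,0],[0,0,0],0],[[0,0,0],[0,0,0],0],[[0,0,0],[0,0,0],0],[[0,0,0],[0,0,0],0],[[0,0,0],[0,0,0],0],[[0,0,0],[0,0,0],0],[[0,0,0],[0,0,0],0],[[0,0,0],[0,0,0],0],[[0,0,0],[0,0,0],0]]}}

```text
t: 6.23
tool_pos: [0.5338, 0.2181, 0.0778]
tool_rot: [-1.011, 1.321, 1.011]
contact_force: [-0.8, -0.4, 0.6]
opening: -0.0002
```

Run:
```python
from h import *
S=cams.get_image("scene");o=ctrl.get_obs();Rt=R.from_rotvec(o["tool_rot"]).as_matrix()
tip=o["tool_pos"]+Rt@[.017,0,0];print(o["tool_pos"],np.round(proj(S,tip),1),proj(S,[.5335,.2178,.03]))
cv2.imwrite("pics/s2.png",cv2.resize(S["pixels"][215:285,285:385],None,fx=8,fy=8,interpolation=2))
```

```text
[0.53383513 0.21816875 0.07778519] [333.3 256.6] [np.float64(332.3505410491981), np.float64(263.1475621582691)]
```

View pics/s2.png

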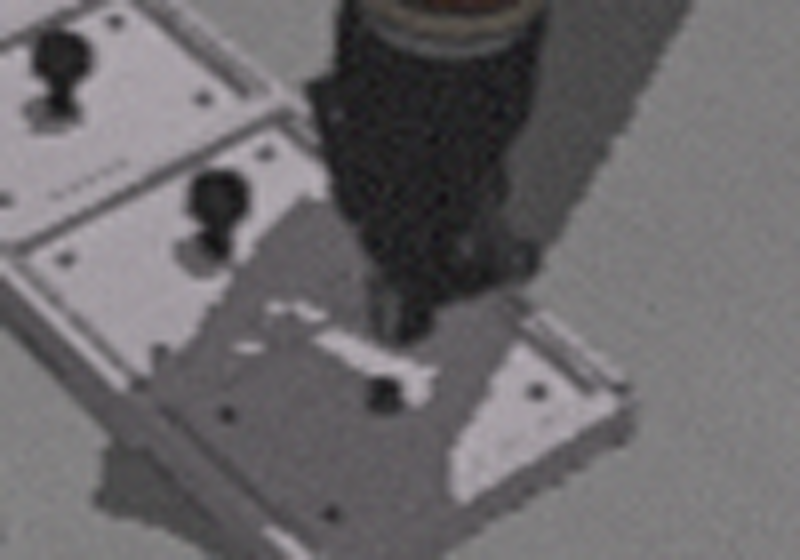

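The tips are at scene (335.3,256.9) and the stub top is at (333,263.8). That matches the predicted 30 mm gap to within about 1 px, so I keep holding.

Call:
{"fn": "step_arm", "kwargs": {"moves": [[[0,0,0],[0,0,0],0],[[0,0,0],[0,0,0],0],[[0,0,0],[0,0,0],0],[[0,0,0],[0,0,0],0],[[0,0,0],[0,0,0],0],[[0,0,0],[0,0,0],0],[[0,0,0],[0,0,0],0],[[0,0,0],[0,0,0],0],[[0,0,0],[0,0,0],0],[[0,0,0],[0,0,0],0]]}}

```text
t: 7.12
tool_pos: [0.5338, 0.2182, 0.0778]
tool_rot: [-1.011, 1.321, 1.011]
contact_force: [-0.4, 0.2, 0.4]
opening: -0.0001
```

Call:
{"fn": "step_arm", "kwargs": {"moves": [[[0,0,0],[0,0,0],0],[[0,0,0],[0,0,0],0],[[0,0,0],[0,0,0],0],[[0,0,0],[0,0,0],0],[[0,0,0],[0,0,0],0],[[0,0,0],[0,0,0],0],[[0,0,0],[0,0,0],0],[[0,0,0],[0,0,0],0],[[0,0,0],[0,0,0],0],[[0,0,0],[0,0,0],0]]}}

```text
t: 7.95
tool_pos: [0.5338, 0.2182, 0.0777]
tool_rot: [-1.011, 1.321, 1.011]
contact_force: [-0.8, -0.3, 0.6]
opening: 0.0003
```

Call:
{"fn": "step_arm", "kwargs": {"moves": [[[0,0,0],[0,0,0],0],[[0,0,0],[0,0,0],0],[[0,0,0],[0,0,0],0],[[0,0,0],[0,0,0],0],[[-2,0,0],[0,0,0],0],[[-5,0,0],[0,0,0],0],[[-8,0,0],[0,0,0],0],[[-11,0,0],[0,0,0],0],[[-13,0,0],[0,0,0],0],[[-13,0,0],[0,0,0],0]]}}

```text
t: 8.78
tool_pos: [0.5365, 0.2189, 0.2143]
tool_rot: [-1.013, 1.311, 1.006]
contact_force: [0.1, -0.2, 0.9]
opening: -0.0
```

Call:
{"fn": "step_arm", "kwargs": {"moves": [[[0,0,-3],[0,0,0],0],[[0,0,-6.5],[0,0,0],0],[[0,0,-10],[0,0,0],0],[[0,0.1,-13.5],[0,0,0],0],[[0,0.1,-17],[0,0,0],0],[[0,0.2,-20.5],[0,0,0],0],[[0,0.2,-24],[0,0,0],0],[[0,0.2,-27.5],[0,0,0],0],[[0,0.3,-31],[0,0,0],0],[[0,0.3,-33],[0,0,0],0]]}}

```text
t: 9.62
tool_pos: [0.4455, -0.1011, 0.2109]
tool_rot: [-1.011, 1.314, 1.005]
contact_force: [1.6, 0.4, 0.3]
opening: 0.0003
```

```bash
cat > s.py <<'E'
from h import *
import sys
t=np.array([float(a) for a in sys.argv[1:4]])
o=ctrl.get_obs();Rt=R.from_rotvec(o["tool_rot"]).as_matrix();yaw=np.radians(float(sys.argv[4]))
u=np.array([np.cos(yaw),np.sin(yaw),0]);G=np.stack([[0,0,-1],-u,np.cross([0,0,-1],-u)],1)
print(o["t"],o["tool_pos"].round(4),"shift cm",(100*Rt.T@(t-o["tool_pos"])).round(2),"turn",np.degrees(R.from_matrix(Rt.T@G).as_rotvec()).round(2))
E
python3 s.py .3875 -.300 .2 -15.3
```

```text
9.6167 [ 0.4455 -0.1011  0.2109] shift cm [  0.97   0.34 -20.72] turn [-0.04  0.32  0.52]
```

Call:
{"fn": "step_arm", "kwargs": {"moves": [[[0.2,0,-3],[0,0,0],0],[[0.4,0.1,-6.5],[0,0.3,0.5],0],[[0.6,0.1,-10],[0,0.3,0.5],0],[[0.8,0.2,-13.5],[0,0.3,0.5],0],[[1,0.3,-17],[0,0.3,0.5],0],[[1,0.3,-19.5],[0,0.3,0.5],0],[[1,0.3,-20.7],[0,0.3,0.5],0],[[1,0.3,-20.7],[0,0.3,0.5],0],[[1,0.3,-20.7],[0,0.3,0.5],0],[[1,0.3,-20.7],[0,0.3,0.5],0]]}}

```text
t: 10.45
tool_pos: [0.3882, -0.2988, 0.1992]
tool_rot: [-1.009, 1.323, 1.011]
contact_force: [-0.9, 0.2, -0.0]
opening: -0.0003
```

```bash
python3 w.py pics/w3.png; python3 s.py .3875 -.300 .1 -15.3
python3 - <<'E'
from h import *
I=cams.get_image("wrist");print("pred ball",proj(I,[.4457,-.316,.107]),"axle",proj(I,[.482,-.326,.037]),[np.round(proj(I,C)).tolist() for C in((.5486,-.301,.04),(.5266,-.3818,.04),(.4164,-.353,.04),(.438,-.2686,.04))])
E
```

```text
10.5 [ 0.3884 -0.2987  0.1994] [ 0.1 -0.8 -0.6]
toolrot [[0.0, -0.965, 0.263], [0.001, 0.263, 0.965], [-1.0, -0.0, 0.001]]
tip px [np.float64(278.4355796479311), np.float64(265.48269949309383)]
10.6 [ 0.3885 -0.2988  0.1996] shift cm [ 9.96  0.06 -0.15] turn [0.08 0.03 0.02]
pred ball [np.float64(276.3105042090635), np.float64(292.69960852144516)] axle [np.float64(276.77229673806573), np.float64(289.35204170373464)] [[317.0, 340.0], [236.0, 341.0], [231.0, 238.0], [323.0, 236.0]]
```

View pics/w3.png

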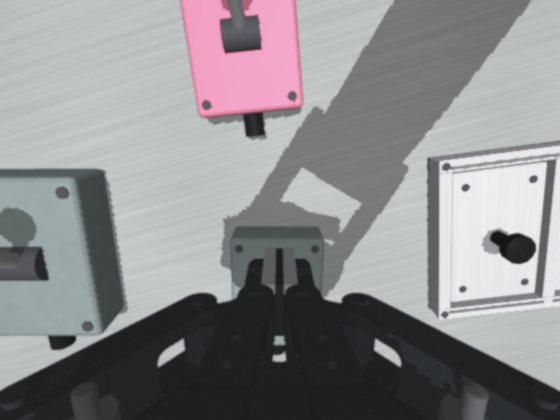

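The box's near edge is at row ~238, columns 231–321, which agrees with the prediction in position and yaw. I descend on the near side, then push.

Call:
{"fn": "step_arm", "kwargs": {"moves": [[[2,0,-0.1],[0,0,0],0],[[4,0,-0.1],[0,0,0],0],[[6,0,-0.1],[0,0,0],0],[[8,0,-0.1],[0,0,0],0],[[9.5,0,-0.1],[0,0,0],0],[[10.1,0,-0.1],[0,0,0],0],[[10.1,0,-0.1],[0,0,0],0],[[10.1,0,-0.1],[0,0,0],0],[[10.1,0,-0.1],[0,0,0],0],[[10.1,0,-0.1],[0,0,0],0]]}}

```text
t: 11.48
tool_pos: [0.389, -0.3005, 0.1003]
tool_rot: [-1.014, 1.322, 1.009]
contact_force: [0.3, -0.1, -0.1]
opening: -0.0004
```

Call:
{"fn": "step_arm", "kwargs": {"moves": [[[0,-1,0],[0,0,0],0],[[0,-2,0],[0,0,0],0],[[0,-3,0],[0,0,0],0],[[0,-4,0],[0,0,0],0],[[0,-5,0],[0,0,0],0],[[0,-6,0],[0,0,0],0],[[0,-7,0],[0,0,0],0],[[0,-8,0],[0,0,0],0],[[0,-9,0],[0,0,0],0],[[0,-9.5,0],[0,0,0],0]]}}

```text
t: 12.32
tool_pos: [0.482, -0.3258, 0.1004]
tool_rot: [-1.014, 1.322, 1.009]
contact_force: [-1.7, -0.3, -0.8]
opening: -0.0
```

```bash
python3 s.py .4959 -.3298 .098 -15.3
python3 - <<'E'
from h import *
S=cams.get_image("scene");o=ctrl.get_obs();print(o["contact_force"])
u=np.array([.9646,-.264,0]);c=np.array([.482,-.326,.037])
for a in(-.5,0,.3,.5): print(a,np.round(proj(S,c+.08*(np.sin(a)*u+np.cos(a)*np.array([0,0,1]))),1))
for r in finder.tip_of("scene","lever_tip"): print(r["at"],r["conf"])
cv2.imwrite("pics/s3.png",cv2.resize(S["pixels"][130:205,195:295],None,fx=8,fy=8,interpolation=2))
E
```

```text
12.3167 [ 0.482  -0.3258  0.1004] shift cm [ 0.24 -1.45 -0.02] turn [ 0.1  -0.05  0.18]
[-0.47274485 -0.55764639  0.39685922]
-0.5 [244.5 164. ]
0 [235.4 164.5]
0.3 [229.8 166.9]
0.5 [226.4 169.3]
[290.5, 229.7] 0.5
[294.6, 143.9] 0.45
[229.8, 166.7] 0.4
```

View pics/s3.png

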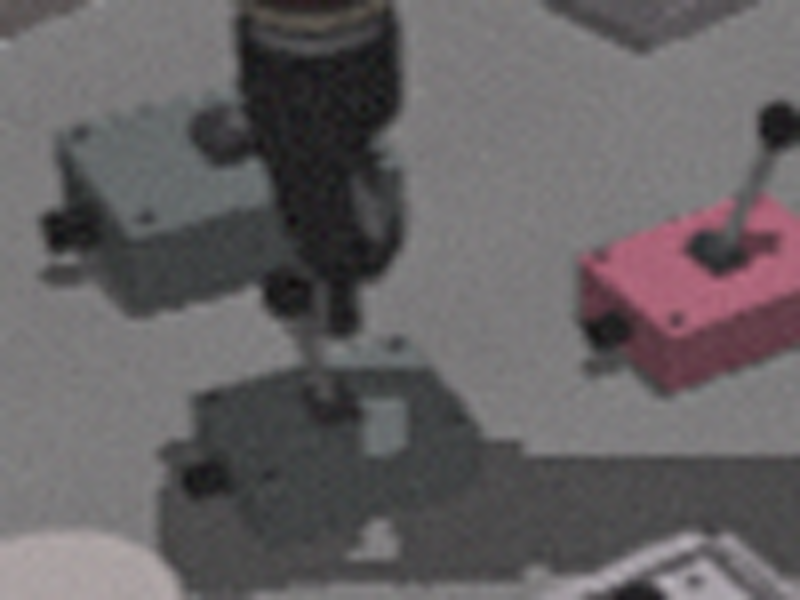

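The ball is at scene (231,166.5), about 0.25–0.3 rad past upright, and the fingers are behind it. I continue in small steps.

Call:
{"fn": "step_arm", "kwargs": {"moves": [[[0,-0.2,0],[0,0,0],0],[[0,-0.4,0],[0,0,0],0],[[0,-0.6,0],[0,0,0],0],[[0,-0.8,0],[0,0,0],0],[[0,-1.0,0],[0,0,0],0],[[0,-1.1,0],[0,0,0],0],[[0,-1.2,0],[0,0,0],0],[[0,-1.3,0],[0,0,0],0],[[0,-1.3,0],[0,0,0],0],[[0,-1.3,0],[0,0,0],0]]}}

```text
t: 13.25
tool_pos: [0.4943, -0.3292, 0.1006]
tool_rot: [-1.014, 1.322, 1.009]
contact_force: [0.1, 0.1, 0.1]
opening: 0.0
```

Call:
{"fn": "step_arm", "kwargs": {"moves": [[[0,-0.05,0],[0,0,0],0],[[0,-0.1,0],[0,0,0],0],[[0,-0.15,0],[0,0,0],0],[[0,-0.2,0],[0,0,0],0],[[0,-0.25,0],[0,0,0],0],[[0,-0.3,0],[0,0,0],0],[[0,-0.3,0],[0,0,0],0],[[0,-0.3,0],[0,0,0],0],[[0,-0.3,0],[0,0,0],0],[[0,-0.3,0],[0,0,0],0]]}}

```text
t: 14.08
tool_pos: [0.4967, -0.3298, 0.1004]
tool_rot: [-1.013, 1.322, 1.01]
contact_force: [-4.9, 0.9, 1.7]
opening: -0.0003
```

Call:
{"fn": "step_arm", "kwargs": {"moves": [[[0,-0.05,0],[0,0,0],0],[[0,-0.1,0],[0,0,0],0],[[0,-0.15,0],[0,0,0],0],[[0,-0.2,0],[0,0,0],0],[[0,-0.2,0],[0,0,0],0],[[0,-0.2,0],[0,0,0],0],[[0,-0.2,0],[0,0,0],0],[[0,-0.2,0],[0,0,0],0],[[0,-0.2,0],[0,0,0],0],[[0,-0.2,0],[0,0,0],0]]}}

```text
t: 14.92
tool_pos: [0.497, -0.33, 0.1002]
tool_rot: [-1.011, 1.325, 1.013]
contact_force: [-10.1, 2.8, 4.3]
opening: -0.0003
```

The force rises to 10 N while the tool advances only 0.3 mm for a 2 mm command, so the lever is at its stop. I back off and rise.

Call:
{"fn": "step_arm", "kwargs": {"moves": [[[0,0.5,0],[0,0,0],0],[[0,1.5,0],[0,0,0],0],[[0,3,0],[0,0,0],0],[[0,5,0],[0,0,0],0],[[-1,7,0],[0,0,0],0],[[-4,8,0],[0,0,0],0],[[-7,8,0],[0,0,0],0],[[-10,8,0],[0,0,0],0],[[-12,8,0],[0,0,0],0],[[-12,8,0],[0,0,0],0]]}}

```text
t: 15.75
tool_pos: [0.4223, -0.3111, 0.2271]
tool_rot: [-1.021, 1.322, 1.002]
contact_force: [1.3, -0.3, 0.4]
opening: 0.0001
```

Run:
```python
from h import *
S=cams.get_image("scene");print([(np.round(r["at"],1),round(r["conf"],2)) for r in finder.tip_of("scene","lever_tip")])
T=cams.get_image("top");o=ctrl.get_obs();print(o["t"],o["tool_pos"],o["contact_force"].round(1),np.abs(o["dq"]).max())
a=cv2.resize(S["pixels"][130:205,195:295],None,fx=6,fy=6,interpolation=2)
cv2.imwrite("pics/s4.png",a)
```

```text
[(array([230.3, 123.4]), 0.68), (array([179. , 148.9]), 0.62), (array([292.6, 143.2]), 0.57), (array([225.3, 169.6]), 0.43)]
15.9 [ 0.41994783 -0.30875407  0.21984856] [-0.4  0.8 -0.5] 0.02416438162393817
```

View pics/s4.png

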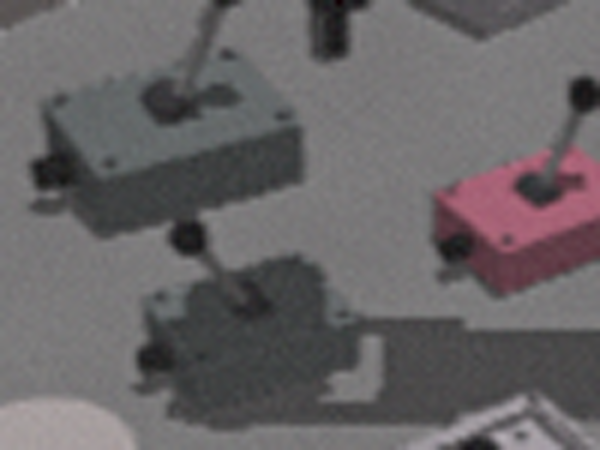

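The ball is at scene (226,169.7), against (226.4,169.3) predicted for the far stop. The gripper is clear of everything and the other boxes' levers are unmoved.

```bash
python3 -c "
from station import ctrl
print(ctrl.get_obs()['dq'].round(3),ctrl.finish_job())"
```

```text
the job is handed in; nothing more can be done
[ 0.     0.022  0.024 -0.002  0.005  0.001] None
```

Both parts of the job are done, and I handed it in at about 16 s of the 45 s allowed.

- **Pointing out the stub:** The broken plate is in the leftmost pocket. I held the closed fingertips about 30 mm above its stub for roughly 3 s, with no contact force. The wrist camera put the stub at (0.5335, 0.2177) and the arm held at (0.5338, 0.2182). The scene picture agreed to about 1 px.
- **Pushing the lever:** I pushed the small grey box's lever with the closed fingers until the force rose to about 10 N and it moved no further. I then backed off and lifted clear.

**Last checks:** The ball appeared at pixel (226, 169.7), against (226.4, 169.3) predicted for the far stop. Contact force was near zero and the gripper was clear of the box. The pink and large grey boxes' levers looked unmoved. I did not re-check the reel, tub, wrench and pliers in a final picture, but the arm did not go near them low down.

**Disagreements:**
- At first the network's stub positions from the scene and top cameras disagreed by about 14 mm. I settled this by picking pixels by hand and using the wrist camera.
- The wrist picture suggested the fingertips may be up to 5 mm shorter than the stated 17 mm, which still keeps the hold within two to four centimetres.

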